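# Light the bracket for deburring

## Task

Stand the steel angle bracket on its flat foot in the middle of the steel bench block, setting it down gently. Then raise the drooping work lamp by its black paddle and leave it so that its beam points straight at the middle of the bracket. Leave the other things on the table where they are.

Things in the scene. Friction and masses are not known exactly. Their poses are not given: they have to be found in the camera images.
- bracket: L-shaped bare steel angle bracket, 0.26 kg, loose. Foot 60 (x) x 40 (y) x 8 mm lies flat; an upright leg 8 mm thick (x) x 40 mm wide (y) rises at the -x end of the foot to 54 mm above the underside, its thickness centred at x = -26 mm. Origin: centre of the foot's underside, z up. The upright leg can be pinched across its thickness from above. It starts standing on its foot on the table, at any of many turns.
- bracket_mid (a point): the middle of the bracket, the point to light: 20 mm above the bracket's origin (axes of the bracket)
- block: plain solid steel bench block, 90 x 90 x 45 mm high, fixed to the table; origin at the centre of its underside, its top is at z = 45 mm. It stands in front of the lamp, in the vertical plane in which the lamp swings.
- stand: fixed lamp stand: round dark foot of 140 mm diameter and 24 mm high, post of 20 mm diameter, fork at the top 220 mm high and 36 mm wide with the hinge. Origin at the centre of the foot's underside; its x axis is the level direction in which the lamp looks, z up. The hinge lies 205 mm above the origin, its axis along the stand's y.
- lamp_arm (a joint): angle of the lamp arm (rad): 0 when the beam is level, growing as the beam tips down, end stops at 0 and 1.1. Stiff friction (about 0.6 N m, no spring): it stays where it is left, gravity does not move it. It starts drooping too steeply, its beam on the near side of the block.
- lamp_hinge (a point): point on the hinge axis, turning with the lamp arm: its x axis is the beam's centre line (out of the lens), its y axis the hinge axis, its z axis square to the beam, up along the paddle. The beam's centre line passes through this point.
- lamp_lens (a point): centre of the lamp's white lens, 152 mm along the beam line from the hinge (axes as lamp_hinge). The aluminium lamp barrel, 56 to 60 mm in diameter, reaches from 88 to 152 mm from the hinge; a 16 mm square bar joins it to the hinge.
- lamp_paddle (a point): grip point in the black paddle that stands square to the beam on the lamp arm, 50 mm along the beam from the hinge and 74 mm off the beam line (axes as lamp_hinge). The paddle is a plate 10 mm thick along the beam (x), 40 mm wide along the hinge axis (y), from 40 to 92 mm off the beam line (z); its neck below is 10 x 16 mm. It leans forward with the lamp by the joint angle, so a grasp across its thickness has to lean likewise.
- flat_bar: bystander: flat steel bar offcut 110 x 30 x 8 mm, loose; origin under its centre. Leave it.
- tee: bystander: steel T-section offcut 60 x 45 mm, 38 mm high, loose, like the bracket in material but with its upright (8 mm thick, 60 mm long) along the middle; origin under its centre. Leave it.
- tape: bystander: grey tape measure case 70 x 35 x 62 mm, loose; origin under its centre. Leave it.
- screwdriver: bystander: screwdriver 200 mm long with an orange handle, lying; origin under its centre. Leave it.
- knife: bystander: yellow utility knife, 140 x 26 x 18 mm, lying; origin under its centre. Leave it.
Not all that is in view belongs to the job. Leave any blue or yellow look-alike of the bracket alone. What is shaped like the block but turquoise is not meant.

How it is judged:
By the outcome, as a careful person would: the job done as asked, in the order asked, and still so for the second after the job is handed in, with the robot touching nothing.
It also fails if it takes over 45 s, if anything falls off the work surface, if the arm or the gripper's body presses on something with over 40 N, if the wrist force passes 120 N, or if a joint passes its speed limit or range.

## Robot

A 7-joint arm with a two-finger parallel gripper is mounted at the origin on the work surface. World frame = base frame: x ahead of the robot, y to its left, z up, the work surface at z = 0. Lengths are in m, angles in rad, forces in N, time in s.
With the tool pointing down it reaches from about 0.425 to 1.025 m from the base axis. Payload 3.6 kg.
Tool frame: the origin (TCP) lies at the very end of the fingers, on their centre line; the grasp point (between the pads) lies 19 mm behind it; z points along the fingers, y is the line along which they close (so a half turn about z gives the same grasp; the last joint's range is limited). The gripper opens to 85 mm and grips with 20 to 120 N. Pads are 22 mm wide; open, the fingers measure 114 mm over their backs; the gripper's body (76 mm by 85 mm) begins 54 mm behind the grasp point. The pads swing forward as they close: fully open they stand 13 mm farther back than shut.
Start: joints at [1.06, 0.591, 0.048, 1.609, -0.033, 0.943, -0.034], TCP at [0.294, -0.663, 0.231] pointing down, gripper open.
Joint ranges: [-2.69, 2.69], [-0.47, 2.24], [-1.27, 1.36], [0.19, 2.51], [-1.53, 4.68], [0.08, 2.07], [-3.09, 3.09]. Speed limits (rad/s): [2.57, 2.57, 3.14, 3.14, 3.14, 3.14, 3.14].

## Interface

Orientations are given as a rotation vector (axis times angle).
In Python, from cell import env, optics gives the robot as it stands.
- The arm moves only by the tool send_rows, never from a script. Its arguments are lists of equal length, an entry for each row: "grip": the finger opening in m, from 0 to 0.0854; "linear": the shift along the tool's x, y, z in m, a list of three; "angular": the turn, a rotation vector about the tool's x, y, z in degrees, a list of three. In form: {"grip": [grip, ...], "linear": [[x, y, z], ...], "angular": [[wx, wy, wz], ...]}. A call has 1 to 20 rows; each row is the pose to reach, as a shift and turn from the pose commanded when the call began, along the tool's axes at that moment; what a row does not reach only later rows make up. A row lasts 1/8 s, in which the tool goes at most 62.5 mm and 10.7 degrees, less where a joint would pass 70% of its speed; a pose out of reach is approached as far as the arm can. A call with a gripper value outside its range is refused whole. The fingers move at their own pace and stop on an object; "newtons" is the grip in N (left out, the last holds). Time passes only in rows, so rows that repeat a pose let the fingers close. It gives the time, the measured TCP pose, the force, the opening and the grip force at its end, in the units of the state.
- env.sense(): the state, without advancing time (a new reading comes with each control period).
- optics.camera(name): name is "scene" or "top" or "wrist"; returns the picture (420x560x3 uint8, red, green, blue); there is no depth.
- optics.calibration(name): a dict with "fx", "fy", "cx", "cy" (pixels), "rvec" (rotation vector, rad) and "tvec" (3), from world to camera coordinates, as OpenCV has them. Camera axes: x right, y down, z forward; pixel columns grow to the right and rows downward; lengths in m; the calibration is good to about 2 mm. A picture is of the moment at which its call begins: read the wrist's pose just before it. calibration takes no time and is no camera call; for the wrist camera it gives the pose at the moment of the call.
- env.close_job(): hands the job in; it is judged then, once.
The state is a dict: "time_s": time; "joint_pos": joint angles; "joint_vel": joint speeds; "joint_efforts": joint torques, N m; "tcp_pos": TCP position; "tcp_rot": TCP orientation; "force": force on the tool from outside, world axes, zero at the start; "ft_torque": the same for the moment, N m; "width": finger opening in m; "grip_force": force on a finger pad.
Only numpy, scipy, OpenCV 4.12 (cv2) and the standard library are available. Lean on these libraries where they do the work, as an engineer would, in place of code of your own. Each camera call takes 0.05 s, during which the arm holds its last target. There are 200 camera calls.

## Working session

There is one attempt and no reset: what is moved stays moved. The work goes in short steps, Python scripts to look and compute and a tool call to move; the robot and the scene stay as the last step left them, time stands still between calls to the robot, and variables do not carry over. Pictures are saved under pics/ and viewed, at most 11 in all, crops included, and the job is handed in when it is done.

Besides the shell and the picture viewer there is one more tool, called after "Emit:" as name(argument=value, ...) on one line, values as JSON. send_rows: Moves the arm, as the interface text tells. Its arguments: {"type":"object","properties":{"grip":{"type":"array","items":{"type":"number"}},"linear":{"type":"array","items":{"type":"array","items":{"type":"number"}}},"angular":{"type":"array","items":{"type":"array","items":{"type":"number"}}},"newtons":{"type":"number"}},"required":["grip","linear","angular"]}

```bash
ls; mkdir -p pics; python3 - <<'E'
from cell import env, optics
import cv2
for n in ("scene","top"):
    im=optics.camera(n); cv2.imwrite(f"pics/{n}0.png",cv2.resize(im[:,:,::-1],(784,588),interpolation=cv2.INTER_CUBIC)); print(n,optics.calibration(n))
s=env.sense(); print(s)
E
```

```text
pics
scene {'fx': 480.9117453789933, 'fy': 480.9117453789933, 'cx': 267.66892343135714, 'cy': 209.71364671923035, 'rvec': array([ 0.96542567,  2.59818285, -0.93272464]), 'tvec': array([ 0.47536782, -0.11904285,  1.51862955])}
top {'fx': 443.58803052886236, 'fy': 443.58803052886236, 'cx': 276.46988295571396, 'cy': 210.31814796995312, 'rvec': array([ 2.1321317 , -2.17712004,  0.14238104]), 'tvec': array([-0.07531596,  0.59155193,  1.14756713])}
{'time_s': 0.1, 'joint_pos': array([ 1.06052709,  0.59207419,  0.04831283,  1.60971406, -0.03326685,
        0.94271902, -0.03369725]), 'joint_vel': array([ 0.00032471, -0.00179312,  0.00244077, -0.00302754, -0.0007263 ,
       -0.0016796 ,  0.00044109]), 'joint_efforts': array([ 5.58629268e-03, -5.49989176e+01,  1.55345365e+00, -1.98823518e+01,
        9.65728483e-03,  3.83794380e-03,  7.99174273e-07]), 'tcp_pos': array([ 0.29317179, -0.6622437 ,  0.23021423]), 'tcp_rot': array([-3.07161332e+00, -6.49658026e-01,  9.16057238e-04]), 'force': array([ 0.55069608, -0.13022048, -1.15913819]), 'ft_torque': array([0.02178788, 0.06683205, 0.0493501 ]), 'grip_force': 0.0, 'width': 0.08538940036698768}
```

View pics/scene0.png

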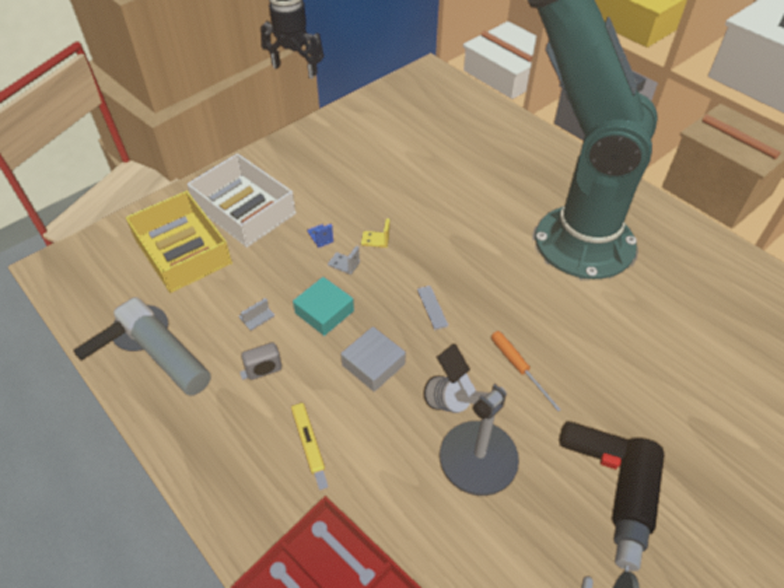

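View pics/top0.png

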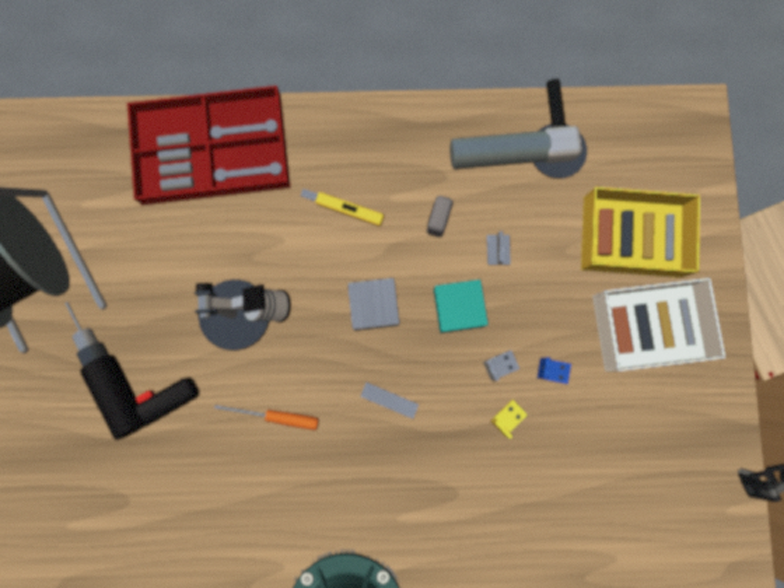

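Scene: the bracket (grey) is at (345,260), the block at (373,357), the lamp at (470,400). Top: the bracket is at (501,366), the block at (373,303), the stand foot at (234,315). Next, enlarged crops.

```bash
cat > h.py <<'E'
import numpy as np, cv2
from cell import env, optics
from scipy.spatial.transform import Rotation as R
def ray(cal,uv):
    Rm=R.from_rotvec(cal['rvec']).as_matrix(); c=-Rm.T@cal['tvec']
    d=Rm.T@np.array([(uv[0]-cal['cx'])/cal['fx'],(uv[1]-cal['cy'])/cal['fy'],1]); return c,d
def onz(cal,uv,z):
    c,d=ray(cal,uv); return c+d*(z-c[2])/d[2]
def tri(obs):
    A=np.zeros((3,3));b=np.zeros(3)
    for cal,uv in obs:
        c,d=ray(cal,uv); d=d/np.linalg.norm(d); P=np.eye(3)-np.outer(d,d); A+=P;b+=P@c
    p=np.linalg.solve(A,b); return p
def proj(cal,P):
    return cv2.projectPoints(np.atleast_2d(np.array(P,float)),np.array(cal['rvec']),np.array(cal['tvec']),np.array([[cal['fx'],0,cal['cx']],[0,cal['fy'],cal['cy']],[0,0,1.]]),None)[0].reshape(-1,2)
E
python3 - <<'E'
from h import *
t=optics.camera("top");s=optics.camera("scene")
np.save("top.npy",t);np.save("scene.npy",s)
f=lambda im,x,y,w,h,k:cv2.resize(im[y:y+h,x:x+w,::-1],None,fx=k,fy=k,interpolation=cv2.INTER_CUBIC)
cv2.imwrite("pics/tc.png",f(t,130,190,250,100,3.2))
# scene: bracket+block crop and lamp crop, side by side
a=f(s,225,155,80,120,5); b=f(s,290,230,80,120,5)
cv2.imwrite("pics/sc.png",np.hstack([a,b]))
E
```

```text
(no output)
```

View pics/tc.png

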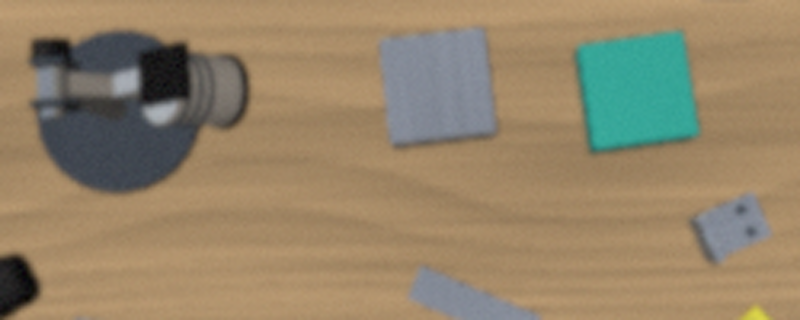

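View pics/sc.png

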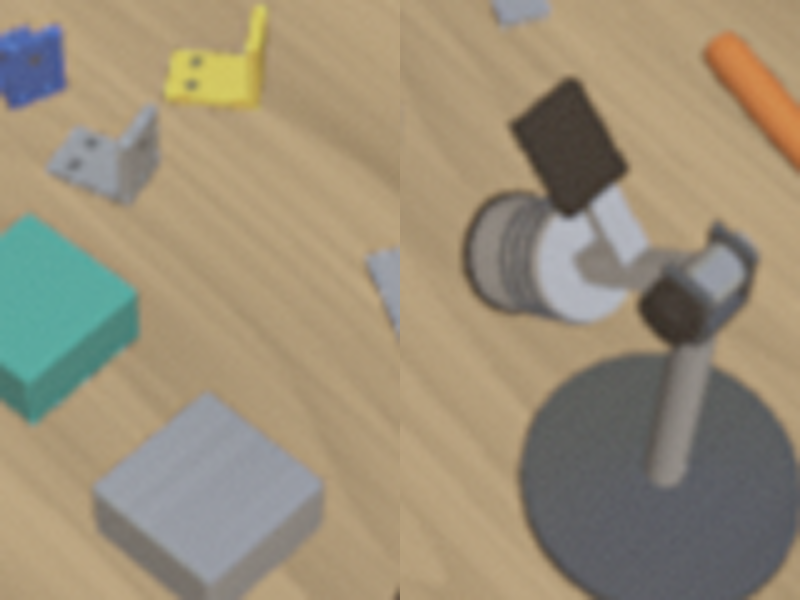

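Crops. Top, block corners: (380,39) (486,29) (496,134) (392,147). Top, bracket: leg on the left from (693,218) to (717,262), foot end (755,195)-(771,233). Scene: paddle face corners (572,77) (512,125) (568,217) (628,172), and the bracket leg stands on the right, at (150,104)-(121,148). I'll fit poses to these points.

```bash
cat > fit0.py <<'E'
from h import *
from scipy.optimize import least_squares
T=optics.calibration("top");S=optics.calibration("scene")
tc=lambda u,v:np.array([130+(u+.5)/3.2-.5,190+(v+.5)/3.2-.5])
sl=lambda u,v:np.array([225+(u+.5)/5-.5,155+(v+.5)/5-.5])
sr=lambda u,v:np.array([290+(u-400+.5)/5-.5,230+(v+.5)/5-.5])
Rz=lambda a:R.from_euler('z',a).as_matrix()
for i,(a,b) in enumerate(zip([(380,39),(486,29),(496,133),(393,145)],[(212,580),(95,490),(208,393),(324,485)])):
    print("block",tri([(T,tc(*a)),(S,sl(*b))]))
# block pose fit, z=.045
def fb(p):
    c=np.array([[1,1],[1,-1],[-1,-1],[-1,1]])*.045
    P=np.c_[c,np.full(4,p[3])]@Rz(p[2]).T+[p[0],p[1],0]
    return np.r_[(proj(T,P)-[tc(*a) for a in [(380,39),(486,29),(496,133),(393,145)]]).ravel(),(proj(S,P)-[sl(*a) for a in [(212,580),(95,490),(208,393),(324,485)]]).ravel()]
p0=np.mean([tri([(T,tc(433,87)),(S,sl(210,487))])],0)
r=least_squares(fb,[p0[0],p0[1],0,.045]);print("block fit",r.x,np.abs(r.fun).max());B=r.x
# bracket: leg top edge ends, foot end corners
lt=[(tc(693,218),sl(121,148)),(tc(717,262),sl(152,106))]
# stand
def fs(p):
    x,y,yaw,q=p
    F=proj(T,[[x,y,.024]])[0]-tc(119,112); G=proj(S,[[x,y,.024]])[0]-(np.array([479,457])/1.4-.15)
    Ry=R.from_euler('y',q).as_matrix()
    L=np.array([[.045,-.02,.092],[.045,.02,.092],[.045,.02,.040],[.045,-.02,.040]])
    P=(L@Ry.T+[0,0,.205])@Rz(yaw).T+[x,y,0]
    o=[sr(572,77),sr(512,125),sr(568,217),sr(628,172)]; t=[tc(187,103),tc(187,44),tc(139,50),tc(139,103)]
    return np.r_[F,G,(proj(S,P)-o).ravel(),(proj(T,P)-t).ravel()]
f0=onz(T,tc(119,112),.024)
r=least_squares(fs,[f0[0],f0[1],-1.57,.9]);print("stand",r.x,r.fun.round(1));s=r.x
d=B[:2]-s[:2];print("dist",np.hypot(*d),"dir",np.arctan2(d[1],d[0]),"target q",np.arctan2(.205-.065,np.hypot(*d)))
for z in(0,.008): print("foot end",onz(T,tc(755,195),z),onz(T,tc(771,233),z), onz(S,sl(78,127),z),onz(S,sl(48,165),z))
print("leg top",onz(T,tc(693,218),.054),onz(T,tc(717,262),.054),onz(S,sl(121,148),.054),onz(S,sl(152,106),.054))
E
python3 fit0.py
```

```text
block [ 0.61357752 -0.01366903  0.04575354]
block [ 0.62132049 -0.10208851  0.03753129]
block [ 0.53424047 -0.10915496  0.04007221]
block [ 0.52599254 -0.02322526  0.03753161]
block fit [ 0.57371328 -0.0621522   0.09191299  0.03969891] 1.5487421123728495
stand [ 0.56515061  0.20927887 -1.56562944  0.84639003] [-0.2 -2.3 -0.2 -3.   1.3 -0.3  0.3  0.1  0.6  1.5  1.3  0.3 -0.1 -1.3
 -0.1 -0.6  1.   0.1  0.9  0.7]
dist 0.27156609487053124 dir -1.5392603841150976 target q 0.4759929160889655
foot end [ 0.47898769 -0.32866307  0.        ] [ 0.44653368 -0.34074796  0.        ] [ 0.44415034 -0.34477716  0.        ] [ 0.47799897 -0.33197094  0.        ]
foot end [ 0.47870255 -0.32705265  0.008     ] [ 0.44646227 -0.33905796  0.008     ] [ 0.44836591 -0.33866413  0.008     ] [ 0.48197068 -0.32595016  0.008     ]
leg top [ 0.45948527 -0.2664972   0.054     ] [ 0.42364973 -0.28447095  0.054     ] [ 0.46393213 -0.27339915  0.054     ] [ 0.4284685  -0.28754974  0.054     ]
```

```bash
cat >> h.py <<'E'
def down(yaw_y):
    "tool pointing down, tool y axis along world yaw"
    y=np.array([np.cos(yaw_y),np.sin(yaw_y),0]);z=np.array([0,0,-1.]);return np.c_[np.cross(y,z),y,z]
def rel(p0,R0,p1,R1):
    print("lin",(R0.T@(np.array(p1)-p0)).round(4),"ang",np.degrees(R.from_matrix(R0.T@R1).as_rotvec()).round(2))
def cur():
    s=env.sense();return s['tcp_pos'],R.from_rotvec(s['tcp_rot']).as_matrix()
E
python3 - <<'E'
from h import *
p,M=cur();print(M.round(3))
W=optics.calibration("wrist");Rm=R.from_rotvec(W['rvec']).as_matrix();c=-Rm.T@W['tvec']
print("cam in tool",M.T@(c-p),"axis",M.T@Rm.T[:,2],"x",M.T@Rm.T[:,0],W['fx'])
for a in(-1.2,-1.2+np.pi): rel(p,M,[.46,-.30,.20],down(a))
E
```

```text
[[ 0.914  0.405 -0.001]
 [ 0.405 -0.914  0.001]
 [-0.    -0.001 -1.   ]]
cam in tool [ 0.06708003 -0.00041647 -0.14249042] axis [-2.66932250e-01 -5.49658543e-05  9.63715295e-01] x [-1.10358303e-04  9.99999994e-01  2.64680491e-05] 303.3068932374466
lin [ 0.2992 -0.2639  0.0309] ang [-0.08  0.01  2.64]
lin [ 0.2992 -0.2639  0.0309] ang [-1.0000e-02 -1.2000e-01 -1.7736e+02]
```

Emit:
send_rows(grip=[0.085,0.085,0.085,0.085,0.085,0.085,0.085,0.085,0.085,0.085], linear=[[0.02,-0.018,0.002],[0.06,-0.053,0.006],[0.11,-0.097,0.011],[0.16,-0.141,0.016],[0.21,-0.185,0.022],[0.25,-0.22,0.026],[0.28,-0.247,0.029],[0.295,-0.26,0.031],[0.299,-0.264,0.031],[0.299,-0.264,0.031]], angular=[[0,0,0],[0,0,0.5],[0,0,1],[0,0,1.5],[0,0,2],[0,0,2.5],[0,0,2.6],[0,0,2.6],[0,0,2.6],[0,0,2.6]])

```text
time_s: 1.45
tcp_pos: [0.4594, -0.3022, 0.2004]
tcp_rot: [3.087, 0.577, -0.001]
force: [0.4, 0.9, 0.0]
width: 0.0847
grip_force: 0.0
```

```bash
python3 - <<'E'
from h import *
import pickle
p,M=cur();W=optics.calibration("wrist");im=optics.camera("wrist")
pickle.dump((W,p,M,im),open("w1.pkl","wb"));print(env.sense()['time_s'],p,M.round(3))
cv2.imwrite("pics/w1.png",cv2.resize(im[:,:,::-1],(784,588),interpolation=cv2.INTER_CUBIC))
x=np.array([.36,-.93,0]);o=np.array([.453,-.305,0])
print(proj(W,[o,o+.03*x,o-.03*x+[0,0,.054]])*1.4)
E
```

```text
1.5 [ 0.4594191  -0.30219459  0.20040237] [[ 0.933  0.361 -0.   ]
 [ 0.361 -0.933 -0.001]
 [-0.001  0.001 -1.   ]]
[[396.65433799 261.41442419]
 [432.92510133 261.40268526]
 [354.22972599 277.7118414 ]]
```

View pics/w1.png

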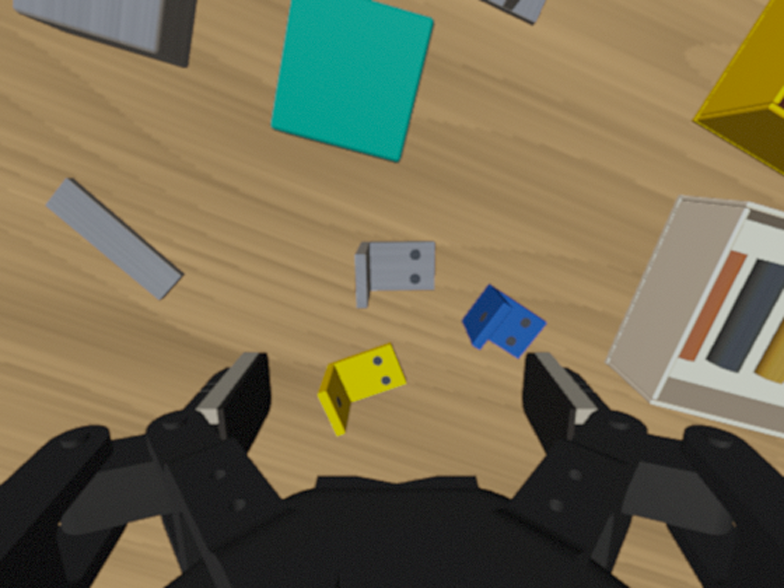

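The wrist view shows the bracket's leg top centred near (362,275), spanning rows 243-306. The foot's end corners are at (435,241) and (434,291), so the tool is already lined up to within about 1°. The blue and yellow look-alikes are clear of the fingers.

```bash
cat > b.py <<'E'
from fit0 import *
import pickle
W,p,M,im=pickle.load(open("w1.pkl","rb"))
w=lambda u,v:np.array([(u+.5)/1.4-.5,(v+.5)/1.4-.5])
obs=[([-.03,-.02,.054],W,w(356,306)),([-.03,.02,.054],W,w(356,246)),([-.022,.02,.054],W,w(368,243)),([-.022,-.02,.054],W,w(367,304)),
([.03,.02,.008],W,w(435,241)),([.03,-.02,.008],W,w(434,291)),
([-.03,.02,.054],T,tc(693,218)),([-.03,-.02,.054],T,tc(717,262)),([.03,.02,.008],T,tc(755,195)),([.03,-.02,.008],T,tc(771,233)),
([.03,-.02,.008],S,sl(78,127)),([.03,.02,.008],S,sl(48,165)),([-.03,.02,.054],S,sl(121,148)),([-.03,-.02,.054],S,sl(155,106))]
def f(q): return np.concatenate([(proj(c,Rz(q[2])@np.array(l)+[q[0],q[1],q[3]])[0]-u)for l,c,u in obs])
r=least_squares(f,[.453,-.305,-1.2,0],loss='soft_l1');print("bracket",r.x,"deg",np.degrees(r.x[2]),r.fun.round(1))
print("heights legtop", tri([(W,w(356,276)),(T,(tc(693,218)+tc(717,262))/2)]),tri([(W,w(356,276)),(S,(sl(121,148)+sl(155,106))/2)]), "footend",tri([(W,w(434.5,266)),(S,(sl(78,127)+sl(48,165))/2)]))
print("block near corner from wrist",onz(W,w(160,52),.045), onz(W,w(188,66),0))
q=r.x;leg=np.array([q[0],q[1],0])-.026*np.array([np.cos(q[2]),np.sin(q[2]),0]);print("leg",leg)
p,M=cur();rel(p,M,leg+[0,0,.02],down(q[2]))
E
python3 b.py | tail -7
```

```text
leg top [ 0.45948527 -0.2664972   0.054     ] [ 0.42364973 -0.28447095  0.054     ] [ 0.46393213 -0.27339915  0.054     ] [ 0.4284685  -0.28754974  0.054     ]
bracket [ 4.53134585e-01 -3.05996275e-01 -1.23688030e+00 -1.05768607e-03] deg -70.86802118203713 [-0.3 -1.8  0.1  1.7 -0.2  4.1 -0.2 -0.1  1.1 -0.4 -0.3 -1.6  1.7 -1.1
 -0.2 -0.3  0.1 -1.2  0.6  0.9  0.7 -0.8 -0.3 -0.1  1.   0.4  1.2  0.2]
heights legtop [ 0.4414206  -0.27739937  0.04416861] [ 0.44561122 -0.27806425  0.05612218] footend [ 0.46221305 -0.33520569  0.00360264]
block near corner from wrist [ 0.53411133 -0.11317134  0.045     ] [ 0.53426307 -0.10951291  0.        ]
leg [ 0.44461321 -0.28143236  0.        ]
lin [-0.0058 -0.0253  0.1804] ang [0.07 0.04 1.98]
```

Emit:
send_rows(grip=[0.06,0.06,0.06,0.06,0.06,0.06,0.06,0.06,0.0,0.0,0.0,0.0,0.0,0.0], linear=[[-0.002,-0.01,0.02],[-0.006,-0.025,0.07],[-0.006,-0.025,0.12],[-0.006,-0.025,0.15],[-0.006,-0.025,0.17],[-0.006,-0.025,0.178],[-0.006,-0.025,0.18],[-0.006,-0.025,0.18],[-0.006,-0.025,0.18],[-0.006,-0.025,0.18],[-0.006,-0.025,0.18],[-0.006,-0.025,0.18],[-0.006,-0.025,0.18],[-0.006,-0.025,0.18]], angular=[[0,0,0.5],[0,0,1],[0,0,1],[0,0,1],[0,0,1],[0,0,1],[0,0,1],[0,0,1],[0,0,1],[0,0,1],[0,0,1],[0,0,1],[0,0,1],[0,0,1]], newtons=40)

```text
time_s: 3.25
tcp_pos: [0.4459, -0.2797, 0.0207]
tcp_rot: [3.092, 0.553, 0.001]
force: [-0.2, -0.4, 5.3]
width: 0.0075
grip_force: 42.3
```

Emit:
send_rows(grip=[0.0,0.0,0.0,0.0,0.0,0.0], linear=[[0,0,-0.01],[0,0,-0.04],[0,0,-0.08],[0,0,-0.11],[0,0,-0.12],[0,0,-0.12]], angular=[[0,0,0],[0,0,0],[0,0,0],[0,0,0],[0,0,0],[0,0,0]])

```text
time_s: 4.0
tcp_pos: [0.4451, -0.2791, 0.1403]
tcp_rot: [-3.092, -0.553, 0.0]
force: [0.2, -0.2, -2.5]
width: 0.0074
grip_force: 41.3
```

```bash
python3 - <<'E'
from h import *
import pickle
p,M=cur();W=optics.calibration("wrist");im=optics.camera("wrist");s=env.sense()
pickle.dump((W,p,M,im),open("w2.pkl","wb"));print(s['time_s'],p,s['force'],s['width'])
cv2.imwrite("pics/w2.png",cv2.resize(im[:,:,::-1],(784,588),interpolation=cv2.INTER_CUBIC))
E
```

```text
4.05 [ 0.44505657 -0.2791366   0.14032502] [-0.07720587 -0.31588311 -2.60532223] 0.007619034081855971
```

View pics/w2.png

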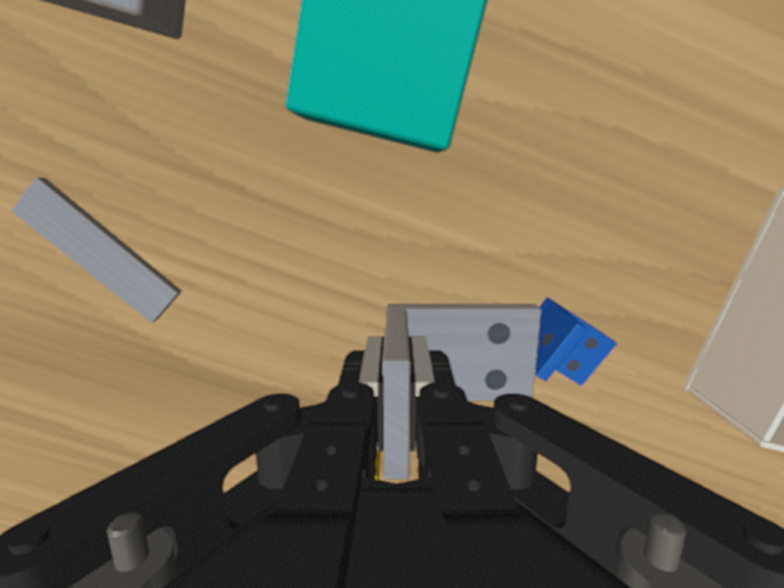

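The bracket sits square in the grip. Leg top corners are (384,362) (409,362) (408,478) (385,478), foot end corners (541,307) (534,401).

```bash
cat > c.py <<'E'
from fit0 import *
import pickle
W,p,M,im=pickle.load(open("w2.pkl","rb"))
w=lambda u,v:np.array([(u+.5)/1.4-.5,(v+.5)/1.4-.5])
obs=[([.03,.02,.008],w(541,307)),([.03,-.02,.008],w(534,401)),([-.022,.02,.054],w(409,362)),([-.03,.02,.054],w(384,362)),([-.022,-.02,.054],w(408,478)),([-.03,-.02,.054],w(385,478))]
A=np.c_[[0,1,0],[1,0,0],[0,0,-1]].astype(float)
def f(q):
    return np.concatenate([proj(W,p+M@(q[:3]+R.from_rotvec(q[3:6]).as_matrix()@A@np.array(l)))[0]-u for l,u in obs])
g=lambda q:np.r_[f(q),np.array(q[3:6])*30,(q[1]-.026)*1000]
r=least_squares(g,[0,.026,.02,0,0,0]);print("bracket in tool",r.x[:3],np.degrees(r.x[3:]),r.fun.round(1))
E
python3 c.py | grep -A3 "in tool"
python3 - <<'E'
from h import *
import pickle
# wrist view refinement of the block using w1 (top-face corner and base) vs estimates
W=pickle.load(open("w1.pkl","rb"))[0]
from math import *
for z,pts in((.045,[(1,-1),(1,1),(-1,-1),(-1,1)]),):
    c,s=cos(.092),sin(.092)
    P=[[.5737+.045*(a*c-b*s),-.0622+.045*(a*s+b*c),z] for a,b in pts];print(proj(W,P)*1.4); 
    P=[[a,b,0] for a,b,_ in P];print(proj(W,P)*1.4)
E
```

```text
bracket in tool [-0.00558078  0.02635121  0.02296974] [-0.72423641  0.58130567 -0.40954435] [ 0.4  1.1 -0.6 -0.9  0.7 -0.3 -1.4 -0.2  1.3  0.2 -0.6  0.1 -0.4  0.3
 -0.2  0.4]
[[ 176.30769039 -114.4048969 ]
 [  15.85922072 -167.88338311]
 [ 156.24753917   52.29524386]
 [   9.4855496     7.80590871]]
[[ 209.29414475  -71.9103285 ]
 [  74.33374275 -116.14692922]
 [ 189.57721282   68.42128636]
 [  64.42870202   30.61574741]]
```

```bash
python3 - <<'E'
from h import *
p,M=cur(); D=down(-1.52)
t=np.array([.5735,-.063,.045])-D@np.array([-.0056,.0263,.023]); print(t)
rel(p,M,[t[0],t[1],.14],D)
E
```

```text
[ 0.57775741 -0.03644959  0.068     ]
lin [ 0.209  -0.1812 -0.0004] ang [-0.07  0.08 17.37]
```

Emit:
send_rows(grip=[0,0,0,0,0,0,0,0,0,0], linear=[[0.01,-0.009,0],[0.035,-0.03,0],[0.07,-0.06,0],[0.105,-0.091,0],[0.14,-0.121,0],[0.17,-0.147,0],[0.19,-0.165,0],[0.204,-0.177,0],[0.209,-0.181,0],[0.209,-0.181,0]], angular=[[0,0,0],[0,0,2],[0,0,5],[0,0,8],[0,0,11],[0,0,14],[0,0,16],[0,0,17.4],[0,0,17.4],[0,0,17.4]])

```text
time_s: 5.3
tcp_pos: [0.5781, -0.0366, 0.1395]
tcp_rot: [3.141, 0.081, -0.003]
force: [-0.6, 0.9, -2.0]
width: 0.0074
grip_force: 41.2
```

```bash
python3 - <<'E'
from h import *
import pickle
p,M=cur();W=optics.calibration("wrist");im=optics.camera("wrist");s=env.sense();t=optics.camera("scene")
pickle.dump((W,p,M,im),open("w3.pkl","wb"));print(s['time_s'],p,s['force'],s['width'])
big=cv2.resize(im[:,:,::-1],(784,588),interpolation=cv2.INTER_CUBIC)
c,sn=np.cos(.092),np.sin(.092)
P=[[.5735+.045*(a*c-b*sn),-.063+.045*(a*sn+b*c),.045] for a,b in [(1,1),(1,-1),(-1,-1),(-1,1)]]
for q in proj(W,P)*1.4: print(q.round(1)); cv2.circle(big,tuple(int(v) for v in q.round()),2,(0,0,255),-1)
cv2.imwrite("pics/w3.png",big)
E
```

```text
5.35 [ 0.57814687 -0.03657746  0.13950017] [-0.10970006 -0.37538897 -2.5542873 ] 0.007160003200273222
[359.4 223.7]
[521.6 217.1]
[515.9 365.3]
[368.8 370.7]
```

View pics/w3.png

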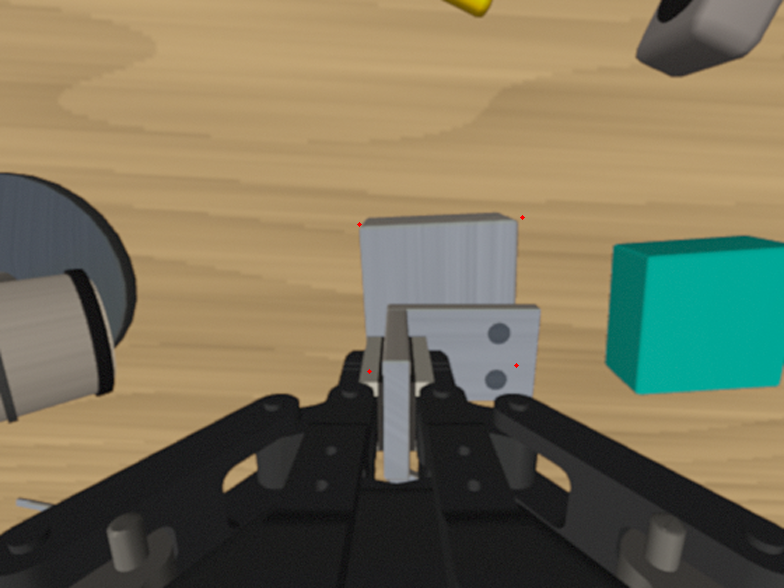

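The block's +x top edge shows at (360,226)-(517,220), against a prediction of (359,224)-(522,217). I'll refit the block with this view added.

```bash
cat > d.py <<'E'
from fit0 import *
import pickle
W1=pickle.load(open("w1.pkl","rb"))[0];W3,p,M,im=pickle.load(open("w3.pkl","rb"))
w=lambda u,v:np.array([(u+.5)/1.4-.5,(v+.5)/1.4-.5])
def mk(p,sx,sy,z): return Rz(p[2])@np.array([sx*.045,sy*.045,z])+[p[0],p[1],0]
O=[(W3,1,1,w(360,226)),(W3,1,-1,w(517,220)),(W1,-1,-1,w(160,52)),(W1,-1,1,w(14,10))]
def g(p,z=None,only=False):
    z=p[3] if z is None else z
    a=np.concatenate([proj(c,mk(p,sx,sy,z))[0]-u for c,sx,sy,u in O])
    return a if only else np.r_[a,fb([p[0],p[1],p[2],z])*1.0]
for nm,fn in(("all",lambda p:g(p)),("all z45",lambda p:np.r_[g(p,.045),(p[3]-.045)]),("wrist",lambda p:g(p,None,True)),("wrist45",lambda p:np.r_[g(p,.045,True),p[3]-.045])):
    r=least_squares(fn,[.5735,-.063,.09,.043],x_scale=[.01,.01,.1,.01]);print(nm,r.x.round(4),r.fun.round(1)[:8])
E
python3 d.py | tail -8
```

```text
dist 0.27156609487053124 dir -1.5392603841150976 target q 0.4759929160889655
foot end [ 0.47898769 -0.32866307  0.        ] [ 0.44653368 -0.34074796  0.        ] [ 0.44415034 -0.34477716  0.        ] [ 0.47799897 -0.33197094  0.        ]
foot end [ 0.47870255 -0.32705265  0.008     ] [ 0.44646227 -0.33905796  0.008     ] [ 0.44836591 -0.33866413  0.008     ] [ 0.48197068 -0.32595016  0.008     ]
leg top [ 0.45948527 -0.2664972   0.054     ] [ 0.42364973 -0.28447095  0.054     ] [ 0.46393213 -0.27339915  0.054     ] [ 0.4284685  -0.28754974  0.054     ]
all [ 0.573  -0.0621  0.0946  0.0418] [-1.2 -1.3  0.9 -2.  -0.8  1.9 -0.   0.8]
all z45 [ 0.5731 -0.0628  0.1074  0.045 ] [-1.4 -0.1  2.2 -2.3 -1.1  0.7 -1.7  0.7]
wrist [ 0.5729 -0.0623  0.0986  0.0426] [-1.2 -0.8  1.3 -1.9 -0.8  1.8 -0.3  1.1]
wrist45 [ 0.573  -0.063   0.1097  0.045 ] [-1.2  0.3  2.4 -2.2 -0.8  0.9 -1.3  1.2]
```

Emit:
send_rows(grip=[0,0,0,0,0,0], linear=[[-0.001,-0.001,0.02],[-0.001,-0.001,0.045],[-0.001,-0.001,0.058],[-0.001,-0.001,0.065],[-0.001,-0.001,0.068],[-0.001,-0.001,0.069]], angular=[[0,0,0],[0,0,0],[0,0,0],[0,0,0],[0,0,0],[0,0,0]])

```text
time_s: 6.15
tcp_pos: [0.578, -0.0363, 0.0716]
tcp_rot: [3.141, 0.079, 0.001]
force: [-0.7, 0.9, -3.3]
width: 0.0073
grip_force: 41.1
```

Emit:
send_rows(grip=[0,0], linear=[[0,0,0.001],[0,0,0.0015]], angular=[[0,0,0],[0,0,0]])

```text
time_s: 6.4
tcp_pos: [0.5778, -0.0361, 0.0701]
tcp_rot: [-3.141, -0.079, -0.001]
force: [-0.9, 0.7, -3.1]
width: 0.0073
grip_force: 41.1
```

Emit:
send_rows(grip=[0,0], linear=[[0,0,0.0005],[0,0,0.001]], angular=[[0,0,0],[0,0,0]])

```text
time_s: 6.65
tcp_pos: [0.5777, -0.0362, 0.0689]
tcp_rot: [3.141, 0.079, 0.0]
force: [0.6, 0.1, -3.7]
width: 0.0074
grip_force: 41.1
```

Emit:
send_rows(grip=[0,0,0], linear=[[0,0,0.0005],[0,0,0.001],[0,0,0.0015]], angular=[[0,0,0],[0,0,0],[0,0,0]])

```text
time_s: 7.02
tcp_pos: [0.5776, -0.0362, 0.0672]
tcp_rot: [3.141, 0.079, -0.0]
force: [-0.6, 0.2, -2.4]
width: 0.0074
grip_force: 41.1
```

Emit:
send_rows(grip=[0,0], linear=[[0,0,0.0005],[0,0,0.001]], angular=[[0,0,0],[0,0,0]])

```text
time_s: 7.28
tcp_pos: [0.5776, -0.0362, 0.0662]
tcp_rot: [3.141, 0.079, -0.0]
force: [-0.9, 0.5, -2.4]
width: 0.0073
grip_force: 41.1
```

Emit:
send_rows(grip=[0,0], linear=[[0,0,0.0005],[0,0,0.001]], angular=[[0,0,0],[0,0,0]])

```text
time_s: 7.52
tcp_pos: [0.5776, -0.0362, 0.0658]
tcp_rot: [-3.14, -0.079, 0.0]
force: [-2.8, 0.1, 5.6]
width: 0.0072
grip_force: 42.3
```

Emit:
send_rows(grip=[0,0], linear=[[0,0,0.0005],[0,0,0.0005]], angular=[[0,0,0],[0,0,0]])

```text
time_s: 7.78
tcp_pos: [0.5777, -0.0362, 0.0658]
tcp_rot: [-3.14, -0.079, -0.0]
force: [-2.5, 0.3, 6.6]
width: 0.0075
grip_force: 42.8
```

Emit:
send_rows(grip=[0.06,0.06,0.06,0.06,0.06,0.06,0.06,0.06,0.06], linear=[[0,0,-0.0005],[0,0,-0.0005],[0,0,-0.0005],[0,0,-0.01],[0,0,-0.04],[0,0,-0.09],[0,0,-0.13],[0,0,-0.15],[0,0,-0.15]], angular=[[0,0,0],[0,0,0],[0,0,0],[0,0,0],[0,0,0],[0,0,0],[0,0,0],[0,0,0],[0,0,0]])

```text
time_s: 8.9
tcp_pos: [0.5789, -0.0363, 0.217]
tcp_rot: [3.141, 0.079, 0.007]
force: [0.5, 0.2, -0.4]
width: 0.0599
grip_force: 0.0
```

```bash
python3 - <<'E'
from h import *
import pickle
p,M=cur();W=optics.calibration("wrist");im=optics.camera("wrist");s=env.sense();t=optics.camera("top");sc=optics.camera("scene")
pickle.dump((W,p,M,im,t,sc),open("w4.pkl","wb"));print(s['time_s'],p,s['force'],s['width'])
a=cv2.resize(im[150:290,:450,::-1],(800,249),interpolation=cv2.INTER_CUBIC)   # x1.778
b=cv2.resize(sc[230:300,230:330,::-1],(500,350),interpolation=cv2.INTER_CUBIC)
c=cv2.resize(t[185:255,240:300,::-1],(300,350),interpolation=cv2.INTER_CUBIC)
cv2.imwrite("pics/w4.png",np.vstack([a,np.hstack([b,c])]))
E
```

```text
8.95 [ 0.57889564 -0.03627919  0.21698974] [-0.23816273  0.78289556  0.37187625] 0.06005380423316791
```

View pics/w4.png

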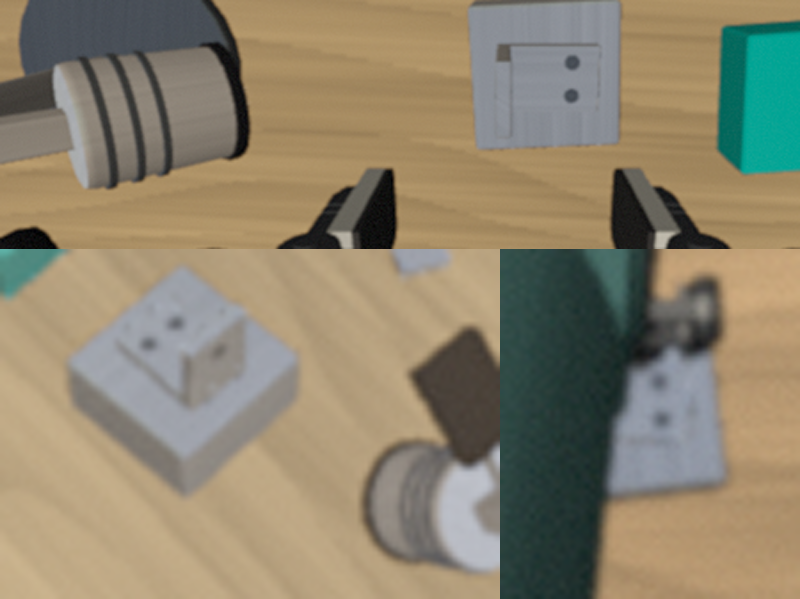

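The bracket stands on the block, centred to about 1-2 mm (wrist crop: block edges 470-620, foot end at 600; foot rows 45-108, block rows 3-147). Now I'll refit the lamp with its swing plane passing through the block.

```bash
cat > e.py <<'E'
from fit0 import *
import pickle
W=pickle.load(open("w4.pkl","rb"))[0]
blk=np.array([.573,-.0625])
def lampfit(extra=lambda *a:[]):
    def g(v):
        x,y,q=v; yaw=np.arctan2(blk[1]-y,blk[0]-x); return np.r_[fs([x,y,yaw,q]),extra(x,y,yaw,q)]
    r=least_squares(g,[.56,.209,.85],loss='soft_l1',x_scale=[.01,.01,.1]); x,y,q=r.x
    return x,y,np.arctan2(blk[1]-y,blk[0]-x),q,r.fun
def lp(x,y,yaw,q,L): return Rz(yaw)@(R.from_euler('y',q).as_matrix()@np.array(L,float)+[0,0,.205])+[x,y,0]
def toolR(yaw,q):
    A=Rz(yaw)@R.from_euler('y',q).as_matrix(); y=A[:,0];z=-A[:,2]; return np.c_[np.cross(y,z),y,z]
if __name__=="__main__":
    # wrist w4 crop x1.778, barrel: rear rim lower corner, front rim corners
    k=lambda u,v:np.array([(u+.5)/1.7778-.5,150+(v+.5)/1.7778-.5])
    def ex(x,y,yaw,q):
        # silhouette of front rim ends (r=.030): +-y side extremes at lens and rear; 
        P=[lp(x,y,yaw,q,l) for l in ([.152,.03,0],[.152,-.03,0],[.088,.028,0],[.088,-.028,0])]
        o=[k(212,44),k(240,158),k(56,65),k(88,187)]
        return ((proj(W,P)-o)*.5).ravel()
    for e in (lambda *a:[],ex):
        x,y,yaw,q,fun=lampfit(e);print("stand",x,y,yaw,"q",q,fun.round(1))
        D=np.hypot(.5735-x,-.063-y);print("target q",np.arctan2(.14,D))
    p,M=cur()
    for z in(.110,.058): rel(p,M,lp(x,y,yaw,q,[.05,0,z]),toolR(yaw,q)); print(lp(x,y,yaw,q,[.05,0,z]))
E
python3 e.py | tail -12
```

```text
foot end [ 0.47870255 -0.32705265  0.008     ] [ 0.44646227 -0.33905796  0.008     ] [ 0.44836591 -0.33866413  0.008     ] [ 0.48197068 -0.32595016  0.008     ]
leg top [ 0.45948527 -0.2664972   0.054     ] [ 0.42364973 -0.28447095  0.054     ] [ 0.46393213 -0.27339915  0.054     ] [ 0.4284685  -0.28754974  0.054     ]
stand 0.5633928582555194 0.2088337000630447 -1.5354040034222294 q 0.8403715372775079 [-0.1 -1.6  0.1 -3.6  0.7 -0.4  0.   0.3  0.6  1.5  1.  -0.   0.2 -1.9
 -0.4 -1.2  0.9  0.1  1.3  0.7]
target q 0.47531077012906214
stand 0.5607865968494385 0.20809259207402916 -1.5256911769674273 q 0.82543614449388 [ 0.2 -0.7  0.6 -4.4  1.1 -1.3  0.6 -0.5  1.1  0.6  1.3 -1.   0.3 -1.2
 -0.4 -0.6  1.1  0.9  1.7  1.5  2.  -1.4 -1.7 -1.6  0.3 -1.  -1.2 -0.3]
target q 0.47625634419967666
lin [-0.0042 -0.1299 -0.029 ] ang [47.29  0.23  0.23]
[0.56596042 0.09346467 0.24286384]
lin [-0.004  -0.1681  0.0063] ang [47.29  0.23  0.23]
[0.56423745 0.13163767 0.20759554]
```

Emit:
send_rows(grip=[0.045,0.045,0.045,0.045,0.045,0.045,0.045,0.045,0.045,0.045], linear=[[-0.001,-0.005,-0.025],[-0.002,-0.02,-0.045],[-0.003,-0.045,-0.05],[-0.004,-0.07,-0.05],[-0.004,-0.095,-0.047],[-0.004,-0.11,-0.043],[-0.004,-0.119,-0.039],[-0.004,-0.119,-0.039],[-0.004,-0.119,-0.039],[-0.004,-0.119,-0.039]], angular=[[3,0,0],[9,0,0],[17,0,0],[25,0,0],[33,0,0],[40,0,0],[45,0,0],[47.3,0,0],[47.3,0,0],[47.3,0,0]])

```text
time_s: 10.3
tcp_pos: [0.5678, 0.0827, 0.2541]
tcp_rot: [-2.316, -0.059, 0.025]
force: [-0.5, 0.1, 0.5]
width: 0.0447
grip_force: 0.0
```

```bash
python3 - <<'E'
from e import *
p,M=cur();W=optics.calibration("wrist");im=optics.camera("wrist");sn=env.sense();sc=optics.camera("scene")
pickle.dump((W,p,M,im,sc),open("w5.pkl","wb"));print(sn['time_s'],p,sn['joint_pos'].round(2),sn['width'])
x,y,yaw,q=.5608,.2081,-1.5257,.8254
big=cv2.resize(im[:,:,::-1],(784,588),interpolation=cv2.INTER_CUBIC)
P=[lp(x,y,yaw,q,l) for l in ([.045,-.02,.092],[.045,.02,.092],[.055,.02,.092],[.055,-.02,.092],[.152,0,0],[0,0,0])]
for u in proj(W,P)*1.4: print(u.round(1)); cv2.circle(big,tuple(int(v) for v in u.round()),2,(0,0,255),-1)
cv2.imwrite("pics/w5.png",big)
rel(p,M,lp(x,y,yaw,q,[.05,0,.058]),toolR(yaw,q))
E
```

```text
block [ 0.61357752 -0.01366903  0.04575354]
block [ 0.62132049 -0.10208851  0.03753129]
block [ 0.53424047 -0.10915496  0.04007221]
block [ 0.52599254 -0.02322526  0.03753161]
block fit [ 0.57371328 -0.0621522   0.09191299  0.03969891] 1.5487421123728495
stand [ 0.56515061  0.20927887 -1.56562944  0.84639003] [-0.2 -2.3 -0.2 -3.   1.3 -0.3  0.3  0.1  0.6  1.5  1.3  0.3 -0.1 -1.3
 -0.1 -0.6  1.   0.1  0.9  0.7]
dist 0.27156609487053124 dir -1.5392603841150976 target q 0.4759929160889655
foot end [ 0.47898769 -0.32866307  0.        ] [ 0.44653368 -0.34074796  0.        ] [ 0.44415034 -0.34477716  0.        ] [ 0.47799897 -0.33197094  0.        ]
foot end [ 0.47870255 -0.32705265  0.008     ] [ 0.44646227 -0.33905796  0.008     ] [ 0.44836591 -0.33866413  0.008     ] [ 0.48197068 -0.32595016  0.008     ]
leg top [ 0.45948527 -0.2664972   0.054     ] [ 0.42364973 -0.28447095  0.054     ] [ 0.46393213 -0.27339915  0.054     ] [ 0.4284685  -0.28754974  0.054     ]
10.35 [0.56781962 0.08270051 0.2540959 ] [ 0.3   0.53 -0.19  1.96 -0.86  1.04 -0.79] 0.04515627787705462
[387.  369.6]
[386.9 284.9]
[410.1 284.9]
[409.  369.6]
[554.1 277.2]
[320.6 276.3]
lin [-0.0011  0.0009  0.0676] ang [0.03 0.22 0.25]
```

View pics/w5.png

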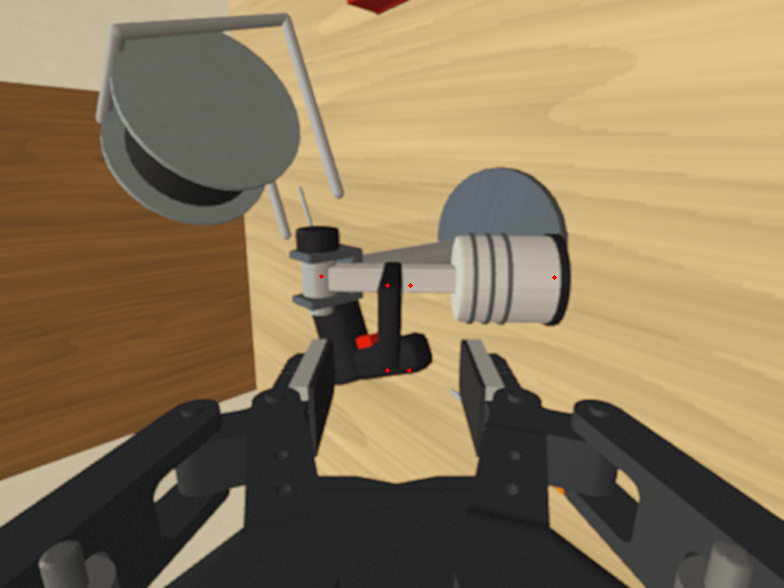

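The paddle is between the fingers at columns 379-402, 3 mm left of the prediction, and its lean matches the tool. I'll go down with a −2.4 mm y correction and grip.

Emit:
send_rows(grip=[0.045,0.045,0.045,0.045,0.045,0.045,0.045], linear=[[-0.001,-0.0024,0.01],[-0.001,-0.0024,0.03],[-0.001,-0.0024,0.05],[-0.001,-0.0024,0.06],[-0.001,-0.0024,0.066],[-0.001,-0.0024,0.067],[-0.001,-0.0024,0.067]], angular=[[0,0,0.2],[0,0,0.2],[0,0,0.2],[0,0,0.2],[0,0,0.2],[0,0,0.2],[0,0,0.2]])

```text
time_s: 11.28
tcp_pos: [0.5645, 0.1327, 0.2103]
tcp_rot: [-2.316, -0.054, 0.026]
force: [-0.2, 1.1, -0.1]
width: 0.0456
grip_force: 0.0
```

Emit:
send_rows(grip=[0.0,0.0,0.0,0.0,0.0,0.0], linear=[[0,0,0],[0,0,0],[0,0,0],[0,0,0],[0,0,0],[0,0,0]], angular=[[0,0,0],[0,0,0],[0,0,0],[0,0,0],[0,0,0],[0,0,0]], newtons=40)

```text
time_s: 12.02
tcp_pos: [0.5643, 0.1332, 0.2097]
tcp_rot: [-2.316, -0.054, 0.027]
force: [2.2, 4.2, -5.6]
width: 0.0092
grip_force: 38.8
```

```bash
sed -i 's/^for z in(0/if 0:\n  for z in(0/;s/^print("leg top"/if 0: print("leg top"/;s/; *print("foot end"/;print("fe"/' fit0.py; cat > f.py <<'E'
from h import *
p,M=cur();s=env.sense()
yd=M[:,1];h=p+M@np.array([0,-.05,.058])
print("t",s['time_s'],"p",p,"w",s['width'],"F",s['force'])
print("q tool",np.arcsin(-yd[2]),"yaw",np.arctan2(yd[1],yd[0]),"hinge",h,"tool x",M[:,0])
b=np.array([.5735,-.063,.065])
for H in(h,np.array([h[0],h[1],.205])):
    D=np.hypot(*(b-H)[:2]);q=np.arctan2(H[2]-b[2],D);print("target q",q,"yaw to bracket",np.arctan2(*(b-H)[[1,0]]))
E
python3 f.py
```

```text
t 12.025 p [0.56426465 0.1331878  0.20968845] w 0.00924657229943665 F [ 2.21589974  4.22240215 -5.60573038]
q tool 0.8247020675649922 yaw -1.5256662290383405 hinge [0.56061037 0.20963135 0.20703698] tool x [ 0.99886048  0.04766723 -0.00236195]
target q 0.4798374010227646 yaw to bracket -1.5235528924871848
target q 0.47394671955150647 yaw to bracket -1.5235528924871848
```

Emit:
send_rows(grip=[0,0,0,0,0,0,0,0,0,0,0], linear=[[0,-0.0021,-0.0017],[0,-0.0052,-0.0041],[0,-0.0086,-0.0064],[0,-0.012,-0.0085],[0,-0.0155,-0.0104],[0,-0.0191,-0.0121],[0,-0.0216,-0.0131],[0,-0.023,-0.0137],[0,-0.023,-0.0137],[0,-0.023,-0.0137],[0,-0.023,-0.0137]], angular=[[-2,0,0],[-5,0,0],[-8,0,0],[-11,0,0],[-14,0,0],[-17,0,0],[-19,0,0],[-20.1,0,0],[-20.1,0,0],[-20.1,0,0],[-20.1,0,0]])

```text
time_s: 13.4
tcp_pos: [0.564, 0.1393, 0.2356]
tcp_rot: [-2.666, -0.062, 0.019]
force: [4.5, 4.2, -9.3]
width: 0.0094
grip_force: 40.5
```

```bash
python3 f.py
```

```text
t 13.4 p [0.56395184 0.13928638 0.2355889 ] w 0.009364562993902384 F [ 4.50334352  4.1675327  -9.2769803 ]
q tool 0.4750589072617216 yaw -1.5248441096212362 hinge [0.56049028 0.21019402 0.20688133] tool x [ 0.9988657   0.04751676 -0.00307703]
target q 0.47853869374547847 yaw to bracket -1.5232114490151671
target q 0.47310340210550167 yaw to bracket -1.5232114490151671
```

Emit:
send_rows(grip=[0.045,0.045,0.045,0.045,0.045,0.045,0.045,0.045,0.045], linear=[[0,0,0],[0,0,0],[0,0,0],[0,0,-0.01],[0,0,-0.03],[0,0,-0.055],[0,0,-0.067],[0,0,-0.07],[0,0,-0.07]], angular=[[0,0,0],[0,0,0],[0,0,0],[0,0,0],[0,0,0],[0,0,0],[0,0,0],[0,0,0],[0,0,0]])

```text
time_s: 14.52
tcp_pos: [0.5652, 0.107, 0.2983]
tcp_rot: [-2.666, -0.063, 0.02]
force: [-0.6, 0.2, -1.0]
width: 0.0451
grip_force: 0.0
```

```bash
python3 - <<'E'
from h import *
import pickle
p,M=cur();W=optics.calibration("wrist");im=optics.camera("wrist");sc=optics.camera("scene");S=optics.calibration("scene")
pickle.dump((W,p,M,im,sc),open("w6.pkl","wb"));yd=M[:,1];print(env.sense()['time_s'],p,"q tool",np.arcsin(-yd[2]))
Rz=lambda a:R.from_euler('z',a).as_matrix()
lp=lambda q,L:Rz(-1.5235)@(R.from_euler('y',q).as_matrix()@np.array(L,float)+[0,0,.205])+[.5605,.210,0]
big=cv2.resize(im[90:300,60:460,::-1],None,fx=2,fy=2,interpolation=cv2.INTER_CUBIC)
for q,col in((.445,(0,255,0)),(.475,(0,0,255)),(.505,(255,0,0))):
    for L in ([.045,-.02,.092],[.055,-.02,.092],[.152,0,0],[0,0,0],[.088,0,.028],[.152,0,.03]):
        u=(proj(W,[lp(q,L)])[0]-[60,90]+.5)*2-.5
        if q==.475: print(L,u.round(1))
        cv2.circle(big,tuple(int(v) for v in u.round()),1,col,-1)
s=cv2.resize(sc[220:310,230:380,::-1],None,fx=5.33*400/420*.5,fy=5.33*400/420*.5,interpolation=cv2.INTER_CUBIC)
cv2.imwrite("pics/w6.png",np.vstack([big,np.pad(s[:180],((0,0),(0,800-s.shape[1]),(0,0)))]))
# predicted paddle face corners in scene
for q in(.445,.475,.505): print(q,proj(S,[lp(q,l) for l in([.045,-.02,.092],[.045,.02,.092],[.045,.02,.04],[.045,-.02,.04])]).round(1).tolist())
cv2.imwrite("pics/s6.png",cv2.resize(sc[225:325,230:380,::-1],(780,520),interpolation=cv2.INTER_CUBIC))
E
```

```text
14.625 [0.56520139 0.10699628 0.29827633] q tool 0.4748955389444018
[0.045, -0.02, 0.092] [434.5 337.7]
[0.055, -0.02, 0.092] [465.3 337.7]
[0.152, 0, 0] [669.5 209.9]
[0, 0, 0] [340.6 210.1]
[0.088, 0, 0.028] [540. 226.]
[0.152, 0, 0.03] [695.1 227.2]
0.445 [[333.1, 240.0], [320.4, 250.7], [326.5, 269.2], [338.9, 258.4]]
0.475 [[332.4, 240.1], [319.6, 250.8], [326.3, 269.5], [338.6, 258.7]]
0.505 [[331.7, 240.3], [318.9, 250.9], [326.1, 269.8], [338.4, 259.0]]
```

View pics/w6.png

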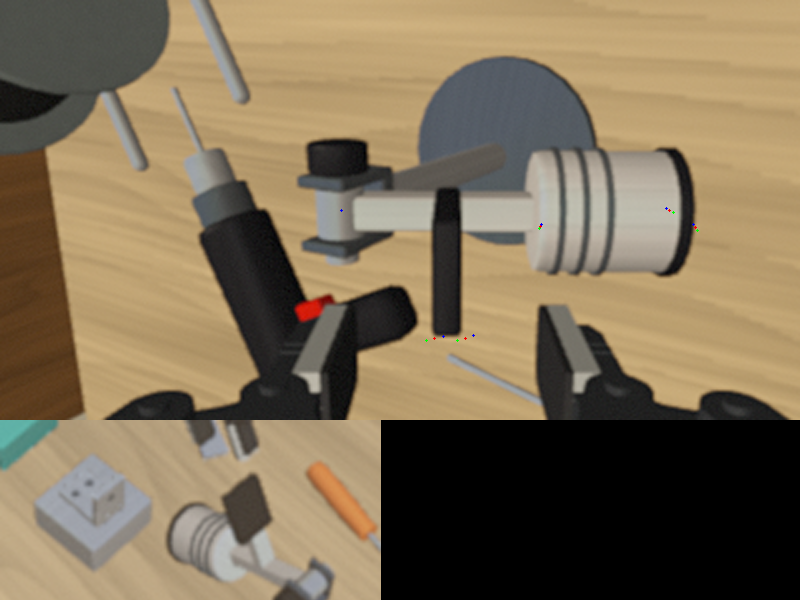

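View pics/s6.png

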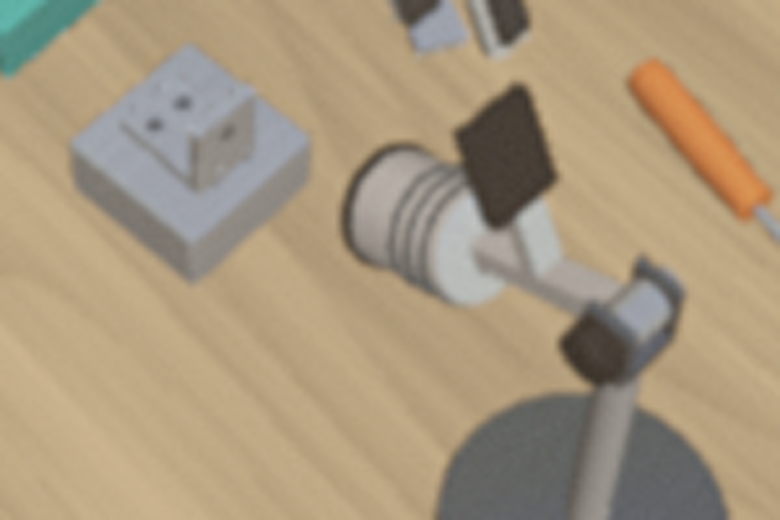

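Lamp: the paddle's near edge is at 434-461 (predicted 434-465 for q = 0.475), its faces are parallel to the tool axis, and the hinge is at 337. So the angle is 0.475 ± 0.01, and the target is 0.474-0.479. In the scene view the bracket stands centred on the block. I'll back the arm off and hand in.

Emit:
send_rows(grip=[0.045,0.045,0.045,0.045,0.045,0.045], linear=[[0,0,-0.01],[0,0,-0.035],[0,0,-0.065],[0,0,-0.08],[0,0,-0.08],[0,0,-0.08]], angular=[[0,0,0],[0,0,0],[0,0,0],[0,0,0],[0,0,0],[0,0,0]])

```text
time_s: 15.38
tcp_pos: [0.5668, 0.0709, 0.3688]
tcp_rot: [-2.666, -0.064, 0.022]
force: [-1.1, 0.7, -1.2]
width: 0.045
grip_force: 0.0
```

```bash
python3 -c "
from cell import env
print(env.sense()['force']); print(env.close_job())"
```

```text
[-1.05826588  0.6600444  -1.2224461 ]
the job is handed in; nothing more can be done
None
```

The job is handed in at about 15.4 s: the bracket stands on its foot within about 2 mm of the block's middle, and the lamp is raised to about 0.475 rad (±0.01), within a few mm of pointing at the bracket's middle; the hand-in returned no verdict.

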